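# Slide rack off the draining hook into the staining dish

## Task

Three slide racks hang on the draining stand. Lift the blue one up and off its hook and set it down gently, upright, flat on the floor of the white staining dish, then let go. Leave the red and the yellow rack hanging undisturbed.

Things in the scene. Friction and masses are not known exactly. Their poses are not given: they have to be found in the camera images.
- blue_rack: blue slide rack, 120 g; origin: centre of its underside, z up. Basket 44 x 88 mm (x, y) with glass slides up to 29 mm high; two wire legs at y = +-42 mm carry a level bar (6 mm thick, along y, centre at z = 100 mm). On the bar stands a blue grip tab, 10 mm thick in x, 34 mm wide in y, z = 101 to 137 mm: grip it across its thickness, fingertips above the bar. Underside hangs 45 mm above the worktop
- red_rack: same rack in red on another hook. All three hang alike, 140 mm apart in y, in any order, on a fixed stand: the bar lies on two level 6 mm prongs (y = +-24 mm) that come from a rail 80 mm behind it (+x; rail top 145 mm above the worktop). 15 to 21 mm in front of the bar (-x) the prongs turn up, ending 12 mm higher. Way off, by the rack's axes: 15 to 50 mm up, then at least 35 mm along -x
- yellow_rack: same rack in yellow on another hook; same size, origin and axes, hung the same way. Nothing near the racks stands higher than their tabs (182 mm above the worktop)
- dish: fixed open white dish, outside 100 x 142 x 40 mm (x, y, z), inside 92 x 134 mm, floor 4 mm thick, a small lug on each end at y; long side along its y. The rack fits in with its long side along the dish's y. Origin: centre of its underside; z up
Things that resemble listed ones, but are neither listed nor needed, are in the scene too. Leave any turquoise look-alike of the blue_rack alone.

How it is judged:
By the outcome, as a careful person would: the job done as asked, in the order asked, and still so for the second after the job is handed in, with the robot touching nothing.
It also fails if it takes over 35 s, if anything falls off the work surface, if the arm or the gripper's body presses on something with over 40 N, if the wrist force passes 120 N, or if a joint passes its speed limit or range.

## Robot

A 6-joint arm with a two-finger parallel gripper is mounted at the origin on a cart in front of the work surface, level with it; the furniture and walls round the work are solid. World frame = base frame: x ahead of the robot, y to its left, z up, the work surface at z = 0. Lengths are in m, angles in rad, forces in N, time in s.
With the tool pointing down it reaches from about 0.275 to 0.75 m from the base axis. Payload 10.2 kg.
Tool frame: the origin (TCP) lies midway between the tips of the shut fingers; the grasp point (between the pads) lies 19 mm behind it (grasp_offset is the distance from the TCP to the grasp point, in m); z points along the fingers, y is the line along which they close (so a half turn about z gives the same grasp; the last joint's range is limited). The gripper opens to 88 mm and grips with 3 to 60 N. Pads are 18 mm wide; open, the fingers measure 123 mm over their backs; the gripper's body (75 mm by 187 mm) begins 45 mm behind the grasp point.
Start: joints at [0.989, 0.313, 1.498, -0, 1.331, -0.223], TCP at [0.184, 0.492, 0.206] pointing down, gripper open.
Joint ranges: [-2.94, 2.94], [-0.97, 2.17], [0.19, 2.56], [-1.23, 4.37], [0.02, 3.11], [-2.88, 2.88]. Speed limits (rad/s): [2.39, 2.39, 3.01, 3.14, 3.14, 3.14].

## Interface

Orientations are given as [roll, pitch, yaw] about the fixed x, y, z axes, in that order (R = Rz(yaw) Ry(pitch) Rx(roll)).
In Python, from plant import * gives the robot as it stands.
- The arm moves only by the tool send_rows, never from a script. Its argument "plan" is a list of rows, each an object of numbers: "tx", "ty", "tz": the shift along the tool's x, y, z in mm; "roll": the turn about the tool's z in rad; "hand": the closure, from 0 (fully open) to 1 (shut). In form: [{"tx": .., "ty": .., "tz": .., "roll": .., "hand": ..}, ...]. A call has 1 to 12 rows; each row shifts and turns the commanded pose from where the row before left it, along the tool's axes as they then stand; what a row does not reach is not made up. A row lasts 1/12 s, in which the tool goes at most 41.7 mm and 7.16 degrees, less where a joint would pass 70% of its speed; a pose out of reach is approached as far as the arm can. A call with a gripper value outside its range is refused whole. The fingers move at their own pace and stop on an object; "force" is the grip in N (left out, the last holds). Time passes only in rows, so rows that do not move let the fingers close. It gives the time, the measured TCP pose, the force, the opening and the grip force at its end, in the units of the state.
- observe(): the state, without advancing time (a new reading comes with each control period).
- camera(name): name is "scene" or "top" or "wrist"; returns the picture (400x640x3 uint8, blue, green, red); there is no depth.
- get_calibration(name): a dict with "camera_matrix" (3x3 intrinsics, pixels), "extrinsics" (4x4, takes a point from world to camera coordinates). Camera axes: x right, y down, z forward; pixel columns grow to the right and rows downward; lengths in m; the calibration is good to about 2 mm. A picture is of the moment at which its call begins: read the wrist's pose just before it. get_calibration takes no time and is no camera call; for the wrist camera it gives the pose at the moment of the call.
- finish_job(): hands the job in; it is judged then, once.
Trained networks look in the newest picture that a camera, given by its name, has taken for a name from the list of things; names that differ only in an ending like _2 or _b are one class to them, and where a whole thing is asked for, a point or a joint stands for the part that bears it (a point fixed in the world has none). Each returns a list of dicts, best first, with "confidence" (0 to 1); they miss things now and then, are a little off and sometimes report something else, mostly with a low value. They report only what shows in the picture. A call takes as long as a camera call. They do not tell look-alikes from the thing itself.
- spot_in(camera, thing): "rect" ([left, top, right, bottom] as shares, 0 to 1, of the picture: columns of its width, rows of its height, round what is visible of it).
- regions_of(camera, thing): "pixels" (400x640 bool, what is visible of it) and "rect" ([left, top, right, bottom] as shares, 0 to 1, of the picture: columns of its width, rows of its height, round what is visible of it).
- pinpoint(camera, thing): "point" ([column, row] as shares, 0 to 1, of the picture: columns of its width, rows of its height: a listed point, or the origin of a listed thing).
The state is a dict: "time_s": time; "joints": joint angles; "qd": joint speeds; "effort": joint torques, N m; "position": TCP position; "tool_rot": TCP orientation; "ft_force": force on the tool from outside, world axes, zero at the start; "wrist_torque": the same for the moment, N m; "finger_gap": opening from 0.0 (shut) to 1.0 (fully open); "grip_force": force on a finger pad.
Only numpy, scipy, OpenCV 4.12 (cv2) and the standard library are available. Lean on these libraries where they do the work, as an engineer would, in place of code of your own. Each camera call takes 0.05 s, during which the arm holds its last target. There are 200 camera calls.

## Working session

There is one attempt and no reset: what is moved stays moved. The work goes in short steps, Python scripts to look and compute and a tool call to move; the robot and the scene stay as the last step left them, time stands still between calls to the robot, and variables do not carry over. Pictures are saved under pics/ and viewed, at most 10 in all, crops included, and the job is handed in when it is done.

Besides the shell and the picture viewer there is one more tool, called as name(argument=value, ...) on one line, values as JSON. send_rows: Moves the arm, as the interface text tells. Its arguments: {"type":"object","properties":{"plan":{"type":"array"},"force":{"type":"number"}},"required":["plan"]}

```bash
mkdir -p pics
cat > h.py <<'E'
from plant import *
import numpy as np, cv2
def ray(cal,uv):
    K=np.array(cal["camera_matrix"]);T=np.array(cal["extrinsics"])
    R,t=T[:3,:3],T[:3,3]
    d=R.T@np.linalg.solve(K,[uv[0],uv[1],1]);return -R.T@t,d
def at_z(cal,uv,z):
    o,d=ray(cal,uv);return o+d*(z-o[2])/d[2]
def proj(cal,p):
    K=np.array(cal["camera_matrix"]);T=np.array(cal["extrinsics"])
    q=K@(T[:3,:3]@np.asarray(p,float)+T[:3,3]);return q[:2]/q[2]
E
python3 - <<'E'
from h import *
s=observe();print({k:np.round(v,3) for k,v in s.items()})
for c in("scene","top"):
    im=camera(c);cv2.imwrite(f"pics/{c}0.png",im);cal=get_calibration(c)
    print(c,np.round(ray(cal,(320,200)),3).tolist())
    for n in("blue_rack","red_rack","yellow_rack","dish"):
        for d in spot_in(c,n)[:3]: print(n,'box',round(d["confidence"],2),np.round(np.array(d["rect"])*[640,400,640,400]))
        for d in pinpoint(c,n)[:3]:
            p=np.array(d["point"])*[640,400];print(n,'pt',round(d["confidence"],2),p.round(1),at_z(cal,p,0.0 if n=="dish" else .045).round(3))
E
```

```text
{'time_s': np.float64(0.0), 'joints': array([ 0.989,  0.313,  1.498, -0.   ,  1.331, -0.223]), 'qd': array([-0.002, -0.   ,  0.   ,  0.   ,  0.001, -0.   ]), 'effort': array([-0.0000e+00, -4.0222e+01, -2.5227e+01,  6.9000e-02,  3.5000e-02,
       -0.0000e+00]), 'position': array([0.184, 0.491, 0.205]), 'tool_rot': array([-3.14 , -0.   ,  2.783]), 'ft_force': array([ 0.284, -0.076, -0.105]), 'wrist_torque': array([ 0.047,  0.05 , -0.005]), 'grip_force': np.float64(0.0), 'finger_gap': np.float64(0.999)}
scene [[0.171, 0.388, 0.709], [0.404, -0.518, -0.754]]
blue_rack box 0.91 [340. 163. 384. 227.]
blue_rack box 0.85 [252. 143. 292. 215.]
blue_rack box 0.69 [396. 150. 446. 201.]
blue_rack pt 0.91 [361.2 209.2] [ 0.442 -0.098  0.045]
blue_rack pt 0.6 [417.4 195.7] [ 0.366 -0.198  0.045]
red_rack box 0.9 [200. 189. 252. 260.]
red_rack pt 0.97 [228.6 237.5] [0.614 0.116 0.045]
yellow_rack box 0.88 [295. 106. 332. 175.]
yellow_rack pt 0.69 [312.3 159.2] [ 0.616 -0.158  0.045]
dish box 0.74 [254. 251. 344. 344.]
dish pt 0.72 [300.7 301.1] [0.431 0.123 0.   ]
top [[0.388, -0.054, 0.893], [0.166, -0.015, -0.986]]
blue_rack box 0.93 [276. 144. 319. 178.]
blue_rack box 0.8 [330. 216. 374. 243.]
blue_rack pt 0.89 [394.9 259.6] [ 0.391 -0.232  0.045]
blue_rack pt 0.69 [296.6 163.7] [ 0.619 -0.015  0.045]
blue_rack pt 0.68 [348.1 228.3] [ 0.464 -0.13   0.045]
red_rack box 0.7 [207. 147. 261. 176.]
red_rack pt 0.92 [238.4 167.5] [0.613 0.121 0.045]
yellow_rack box 0.68 [336. 147. 385. 173.]
yellow_rack pt 0.73 [236.9 169.4] [0.609 0.124 0.045]
yellow_rack pt 0.62 [357.1 163.5] [ 0.615 -0.157  0.045]
dish box 0.66 [202. 220. 276. 275.]
dish pt 0.84 [241.7 249.9] [0.424 0.121 0.   ]
```

View pics/scene0.png

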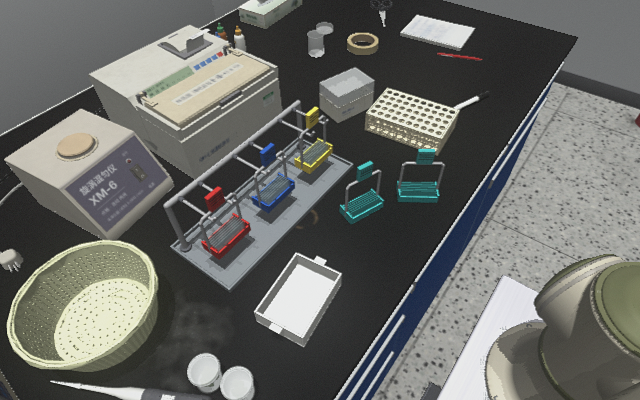

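View pics/top0.png

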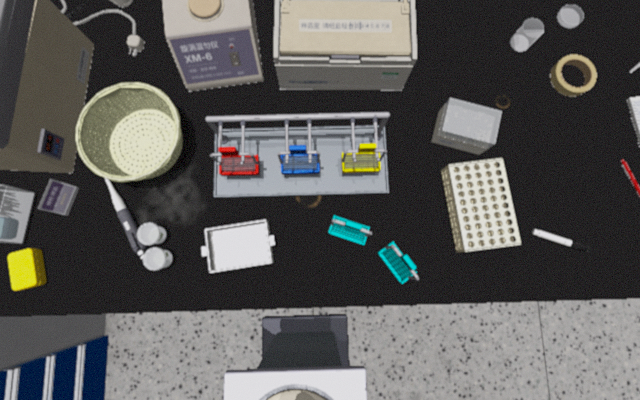

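The pictures show the blue rack on the middle hook (scene ≈ (270,185), top ≈ (297,160)), with red on the left and yellow on the right. Two turquoise look-alikes stand at top ≈ (349,230) and (398,262). The dish is at top ≈ (239,247), slightly rotated.

```bash
cat >> h.py <<'E'
from scipy.optimize import minimize
HUE={"blue":(108,128),"red":(0,6),"yellow":(24,34)}
def tabmask(im,col,box):
    h=cv2.cvtColor(im,cv2.COLOR_BGR2HSV);lo,hi=HUE[col]
    m=((h[...,0]>=lo)&(h[...,0]<=hi)&(h[...,1]>130)&(h[...,2]>60)).astype(np.uint8)
    k=np.zeros_like(m);x0,y0,x1,y1=box;k[y0:y1,x0:x1]=1;m*=k
    n,l,st,_=cv2.connectedComponentsWithStats(m)
    return (l==1+np.argmax(st[1:,4])) if n>1 else m>0
def boxpts(x,y,yaw,cx,sx,sy,z0,z1):
    c,s=np.cos(yaw),np.sin(yaw)
    return [(x+c*a-s*b,y+s*a+c*b,z) for a in(-sx/2,sx/2) for b in(-sy/2,sy/2) for z in(z0,z1)]
def hullpoly(cal,pts):
    return cv2.convexHull(np.array([proj(cal,p) for p in pts],np.float32))[:,0]
def fit(cal,mask,x,y,yaw,sx,sy,z0,z1,fixyaw=False):
    S=16
    # anti-aliased IoU on a 4x grid
    ys,xs=np.where(mask);a,b=xs.min()-12,ys.min()-12
    sub=mask[b:ys.max()+13,a:xs.max()+13].astype(np.float32)
    def cost(p):
        w=yaw if fixyaw else p[2]/10
        h=hullpoly(cal,boxpts(p[0]/100,p[1]/100,w,0,sx,sy,z0,z1))
        g=np.zeros((sub.shape[0]*8,sub.shape[1]*8),np.uint8)
        cv2.fillPoly(g,[np.round(((h-[a,b]+.5)*8-.5)*S).astype(np.int32)],255,shift=4)
        g=cv2.resize(g,sub.shape[::-1],interpolation=cv2.INTER_AREA)/255.
        return 1-np.minimum(g,sub).sum()/np.maximum(g,sub).sum()
    p0=np.array([x*100,y*100]+([] if fixyaw else [yaw*10]))
    r=minimize(cost,p0,method="Nelder-Mead",options=dict(initial_simplex=np.vstack([p0]+[p0+e for e in np.eye(len(p0))*.8]),xatol=.002,fatol=1e-4))
    v=r.x/[100,100,10][:len(p0)] if True else 0
    return v.round(4),round(r.fun,3)
E
python3 - <<'E'
from h import *
im=cv2.imread("pics/scene0.png");cal=get_calibration("scene")
for col,box,y in(("red",(200,185,226,214),.12),("blue",(256,140,278,170),-.018),("yellow",(302,104,322,130),-.157)):
    m=tabmask(im,col,box);print(col,m.sum(),fit(cal,m,.615,y,0,.01,.034,.146,.182),fit(cal,m,.615,y,0,.01,.034,.146,.182,True))
for c,box in(("top",(195,212,285,280)),("scene",(248,245,348,350))):
    im=cv2.imread(f"pics/{c}0.png");cal=get_calibration(c)
    h=cv2.cvtColor(im,cv2.COLOR_BGR2HSV);m=(h[...,2]>110).astype(np.uint8)
    k=np.zeros_like(m);k[box[1]:box[3],box[0]:box[2]]=1
    m=cv2.morphologyEx(m*k,cv2.MORPH_OPEN,np.ones((9,9)))
    n,l,st,_=cv2.connectedComponentsWithStats(m);m=l==1+np.argmax(st[1:,4])
    print("dish",c,m.sum(),fit(cal,m,.43,.12,0,.1,.142,0,.04))
E
```

```text
red 222 (array([0.6148, 0.1191, 0.0859]), np.float64(0.398)) (array([0.6144, 0.1193]), np.float64(0.407))
blue 159 (array([ 0.6144, -0.0203,  0.1587]), np.float64(0.439)) (array([ 0.614, -0.021]), np.float64(0.469))
yellow 163 (array([ 0.6141, -0.1596,  0.1499]), np.float64(0.299)) (array([ 0.6141, -0.1609]), np.float64(0.337))
dish top 2735 (array([0.4336, 0.1128, 0.1242]), np.float64(0.091))
dish scene 3369 (array([0.439 , 0.125 , 0.1196]), np.float64(0.292))
```

send_rows(plan=[{"tx": -30, "ty": -22, "tz": -8, "roll": 0, "hand": 0}, {"tx": -30, "ty": -22, "tz": -8, "roll": 0, "hand": 0}, {"tx": -30, "ty": -22, "tz": -8, "roll": 0, "hand": 0}, {"tx": -30, "ty": -22, "tz": -8, "roll": 0, "hand": 0}, {"tx": -30, "ty": -22, "tz": -8, "roll": 0, "hand": 0}, {"tx": -30, "ty": -22, "tz": -8, "roll": 0, "hand": 0}, {"tx": -30, "ty": -22, "tz": -8, "roll": 0, "hand": 0}, {"tx": -30, "ty": -22, "tz": -8, "roll": 0, "hand": 0}, {"tx": -30, "ty": -22, "tz": -8, "roll": 0, "hand": 0}, {"tx": -30, "ty": -22, "tz": -8, "roll": 0, "hand": 0}, {"tx": -30, "ty": -22, "tz": -8, "roll": 0, "hand": 0}, {"tx": -30, "ty": -22, "tz": -8, "roll": 0, "hand": 0}])

```text
time_s: 1.9
position: [0.4293, 0.1162, 0.3026]
tool_rot: [3.141, 0.0, 2.783]
ft_force: [1.4, -0.5, 0.4]
finger_gap: 0.999
grip_force: 0.0
```

send_rows(plan=[{"tx": 0, "ty": 0, "tz": 0, "roll": 0.12, "hand": 0}, {"tx": 0, "ty": 0, "tz": 0, "roll": 0.12, "hand": 0}, {"tx": 0, "ty": 0, "tz": 0, "roll": 0.12, "hand": 0}, {"tx": 0, "ty": 0, "tz": 0, "roll": 0.12, "hand": 0}, {"tx": 0, "ty": 0, "tz": 0, "roll": 0.12, "hand": 0}, {"tx": 0, "ty": 0, "tz": 0, "roll": 0.12, "hand": 0}, {"tx": 0, "ty": 0, "tz": 0, "roll": 0.12, "hand": 0}, {"tx": 0, "ty": 0, "tz": 0, "roll": 0.12, "hand": 0}, {"tx": 0, "ty": 0, "tz": 0, "roll": 0.12, "hand": 0}, {"tx": 0, "ty": 0, "tz": 0, "roll": 0.12, "hand": 0}, {"tx": 0, "ty": 0, "tz": 0, "roll": 0.012, "hand": 0}, {"tx": 0, "ty": 0, "tz": 0, "roll": 0, "hand": 0}])

```text
time_s: 2.9
position: [0.4287, 0.118, 0.3021]
tool_rot: [3.142, 0.0, 1.573]
ft_force: [0.7, -0.1, -0.1]
finger_gap: 0.999
grip_force: 0.0
```

Run:
```python
from h import *
s=observe();print(s["time_s"],np.round(s["position"],4),np.round(s["tool_rot"],4),np.round(s["joints"],3))
cal=get_calibration("wrist");im=camera("wrist");cv2.imwrite("pics/w1.png",im)
print(np.round(cal["extrinsics"],3).tolist(),np.array(cal["camera_matrix"]).round(1).tolist(),proj(cal,(.614,-.02,.18)),proj(cal,(.432,.118,.004)))
np.savez("w1.npz",**cal)
for d in pinpoint("wrist","dish")[:2]:
    p=np.array(d["point"])*[640,400];print(d["confidence"],p,at_z(cal,p,0))
```

```text
2.9 [0.4287 0.118  0.3021] [3.1415 0.     1.5734] [ 4.000e-03  7.700e-02  1.537e+00 -0.000e+00  1.527e+00  1.000e-03]
[[1.0, 0.001, 0.001, -0.43], [0.001, -0.949, 0.314, 0.038], [0.001, -0.314, -0.949, 0.519], [0.0, 0.0, 0.0, 1.0]] [[326.9, 0.0, 322.0], [0.0, 326.9, 201.6], [0.0, 0.0, 1.0]] [492.03831972 307.22538759] [323.66383312 152.40425136]
0.76 [324.608 147.8  ] [0.43339006 0.12409705 0.        ]
```

View pics/w1.png

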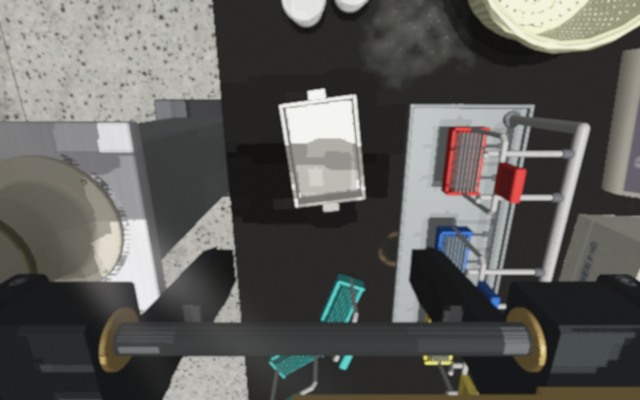

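The wrist view shows the dish clearly, with rim corners ≈ (279,104), (356,95), (365,198), (291,208). The red tab is at (511,183) and the blue tab is partly hidden by a finger at ≈ (487,295).

Run:
```python
from h import *
cal=dict(np.load("w1.npz"));im=cv2.imread("pics/w1.png")
C=np.array([at_z(cal,p,.04)[:2] for p in((279,104),(356,95),(365,198),(291,208))])
print(C.round(4).tolist(),C.mean(0));r=cv2.minAreaRect((C*1000).astype(np.float32));print(r)
d=C[0]-C[3]+C[1]-C[2];print("yaw",np.arctan2(-d[0],d[1]))
for b in((.119),):
  print(proj(cal,(.614,.119,.182)),proj(cal,(.614,.119,.146)))
m=tabmask(im,"red",(492,155,530,210));print(m.sum(),fit(cal,m,.614,.119,0,.01,.034,.146,.182))
```

```text
[[0.3739, 0.1868], [0.473, 0.198], [0.4904, 0.0596], [0.3854, 0.0445]] [0.43067458 0.12221099]
((429.0982360839844, 121.8671875), (106.12197875976562, 142.68475341796875), 7.178482532501221)
yaw 0.10251645584901428
[517.30327733 183.79503725] [497.82566898 174.8029519 ]
928 (array([0.617 , 0.1161, 0.1053]), np.float64(0.174))
```

send_rows(plan=[{"tx": -28, "ty": 22, "tz": 0, "roll": 0, "hand": 0}, {"tx": -28, "ty": 22, "tz": 0, "roll": 0, "hand": 0}, {"tx": -28, "ty": 22, "tz": 0, "roll": 0, "hand": 0}, {"tx": -28, "ty": 22, "tz": 0, "roll": 0, "hand": 0}, {"tx": -28, "ty": 22, "tz": 0, "roll": 0, "hand": 0}, {"tx": -28, "ty": 22, "tz": 0, "roll": 0, "hand": 0}, {"tx": -28, "ty": 22, "tz": 0, "roll": 0, "hand": 0}, {"tx": -28, "ty": 22, "tz": 0, "roll": 0, "hand": 0}, {"tx": 0, "ty": 0, "tz": 0, "roll": 0, "hand": 0}, {"tx": 0, "ty": 0, "tz": 0, "roll": 0, "hand": 0}, {"tx": 0, "ty": 0, "tz": 0, "roll": 0, "hand": 0}])

```text
time_s: 3.92
position: [0.6045, -0.1055, 0.302]
tool_rot: [-3.141, -0.0, 1.572]
ft_force: [-0.8, 0.3, -0.0]
finger_gap: 1.001
grip_force: 0.0
```

Run:
```python
from h import *
s=observe();print(s["time_s"],np.round(s["position"],4),np.round(s["tool_rot"],4))
cal=get_calibration("wrist");im=camera("wrist");cv2.imwrite("pics/w2.png",im)
np.savez("w2.npz",**cal)
print(proj(cal,(.614,-.021,.182)),proj(cal,(.614,-.021,.146)))
for n in("blue_rack",):
  for d in pinpoint("wrist",n)[:2]:
    p=np.array(d["point"])*[640,400];print(d["confidence"],p,at_z(cal,p,.045))
```

```text
3.9167 [ 0.6045 -0.1055  0.302 ] [-3.1413e+00 -3.0000e-04  1.5724e+00]
[332.21694031  90.22619668] [331.10045201  90.59496798]
0.88 [181.888 235.48 ] [ 0.40180988 -0.21944882  0.045     ]
0.85 [227.712 168.8  ] [ 0.47724716 -0.12072718  0.045     ]
```

View pics/w2.png

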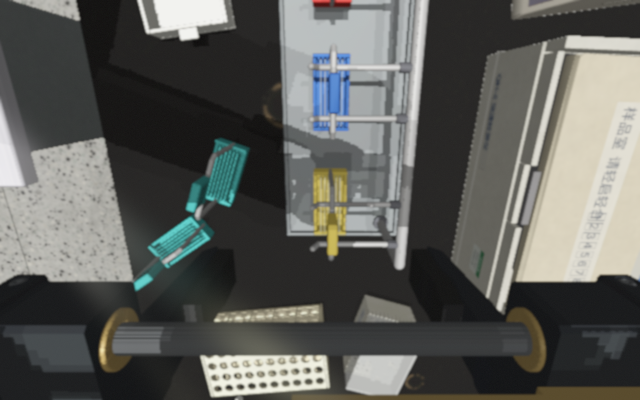

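The wrist view looks straight down on the blue tab, ≈ cols 328–341, rows 73–113. The wire bar runs from (333,50) to (333,138), so yaw ≈ 0.

Run:
```python
from h import *
cal=dict(np.load("w2.npz"));im=cv2.imread("pics/w2.png")
for p in((334.3,73.5),(334.3,112.5),(334.3,93)): print(at_z(cal,p,.182).round(4))
for p in((333.5,52),(333,136)): print(at_z(cal,p,.148).round(4))
cv2.imwrite("pics/w2c.png",cv2.resize(im[40:150,290:430],None,fx=5,fy=5,interpolation=cv2.INTER_NEAREST))
```

```text
[ 0.6156 -0.0075  0.182 ]
[ 0.616  -0.0396  0.182 ]
[ 0.6158 -0.0233  0.182 ]
[0.6159 0.013  0.148 ]
[ 0.6162 -0.0642  0.148 ]
```

View pics/w2c.png

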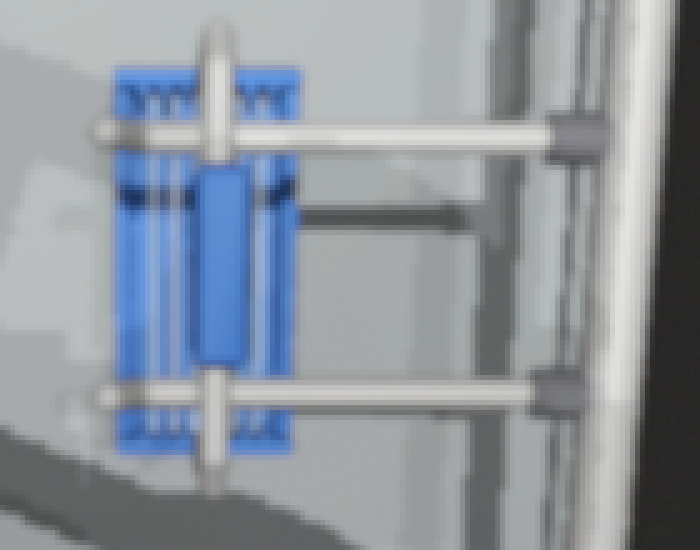

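send_rows(plan=[{"tx": 28, "ty": 4, "tz": 0, "roll": 0, "hand": 0}, {"tx": 27, "ty": 4, "tz": 0, "roll": 0, "hand": 0}, {"tx": 27, "ty": 4, "tz": 0, "roll": 0, "hand": 0}, {"tx": 0, "ty": 0, "tz": 20, "roll": 0, "hand": 0}, {"tx": 0, "ty": 0, "tz": 25, "roll": 0, "hand": 0}, {"tx": 0, "ty": 0, "tz": 25, "roll": 0, "hand": 0}, {"tx": 0, "ty": 0, "tz": 25, "roll": 0, "hand": 0}, {"tx": 0, "ty": 0, "tz": 15, "roll": 0, "hand": 0}, {"tx": 0, "ty": 0, "tz": 15, "roll": 0, "hand": 0}, {"tx": 0, "ty": 0, "tz": 0, "roll": 0, "hand": 0}, {"tx": 0, "ty": 0, "tz": 0, "roll": 0, "hand": 0}, {"tx": 0, "ty": 0, "tz": 0, "roll": 0, "hand": 0}])

```text
time_s: 5.02
position: [0.617, -0.0236, 0.1787]
tool_rot: [3.139, 0.0, 1.572]
ft_force: [0.3, -0.5, -0.3]
finger_gap: 1.0
grip_force: 0.0
```

send_rows(plan=[{"tx": 0, "ty": -0.5, "tz": 10, "roll": 0, "hand": 0}, {"tx": 0, "ty": 0, "tz": 10, "roll": 0, "hand": 0}, {"tx": 0, "ty": 0, "tz": 5, "roll": 0, "hand": 0}, {"tx": 0, "ty": 0, "tz": 0, "roll": 0, "hand": 0}, {"tx": 0, "ty": 0, "tz": 0, "roll": 0, "hand": 0.6}, {"tx": 0, "ty": 0, "tz": 0, "roll": 0, "hand": 0.75}, {"tx": 0, "ty": 0, "tz": 0, "roll": 0, "hand": 0.8}, {"tx": 0, "ty": 0, "tz": 0, "roll": 0, "hand": 0.8}, {"tx": 0, "ty": 0, "tz": 0, "roll": 0, "hand": 0.8}], force=20)

```text
time_s: 5.77
position: [0.6163, -0.0241, 0.1523]
tool_rot: [3.141, 0.0, 1.571]
ft_force: [-0.2, 0.5, -0.8]
finger_gap: 0.645
grip_force: 0.0
```

Run:
```python
from h import *
s=observe();print(s["position"],s["finger_gap"])
im=camera("wrist");cv2.imwrite("pics/w3.png",im)
```

```text
[ 0.61632135 -0.02407621  0.15225149] 0.6448272271957629
```

View pics/w3.png

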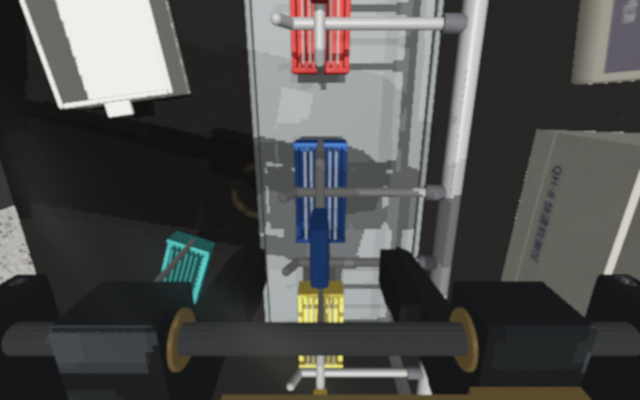

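The blue tab (col ≈ 320) is centred between the fingers (≈ 257 and 383). Closing now.

send_rows(plan=[{"tx": 0, "ty": 0, "tz": 0, "roll": 0, "hand": 0.9}, {"tx": 0, "ty": 0, "tz": 0, "roll": 0, "hand": 0.9}, {"tx": 0, "ty": 0, "tz": 0, "roll": 0, "hand": 0.9}, {"tx": 0, "ty": 0, "tz": 0, "roll": 0, "hand": 1}, {"tx": 0, "ty": 0, "tz": 0, "roll": 0, "hand": 1}, {"tx": 0, "ty": 0, "tz": 0, "roll": 0, "hand": 1}, {"tx": 0, "ty": 0, "tz": 0, "roll": 0, "hand": 1}, {"tx": 0, "ty": 0, "tz": 0, "roll": 0, "hand": 1}, {"tx": 0, "ty": 0, "tz": 0, "roll": 0, "hand": 1}, {"tx": 0, "ty": 0, "tz": 0, "roll": 0, "hand": 1}, {"tx": 0, "ty": 0, "tz": 0, "roll": 0, "hand": 1}, {"tx": 0, "ty": 0, "tz": 0, "roll": 0, "hand": 1}], force=20)

```text
time_s: 6.82
position: [0.6162, -0.024, 0.152]
tool_rot: [-3.142, 0.0, 1.571]
ft_force: [-0.3, -0.3, 0.2]
finger_gap: 0.007
grip_force: 0.0
```

Run:
```python
from h import *
s=observe();print(s["position"],s["finger_gap"])
im=camera("wrist");cal=get_calibration("wrist")
b=camera("scene");print(proj(cal,s["position"]),[proj(cal,(.616,-.0235+d,z)).round() for d in(-.017,.017) for z in(.146,.182)])
cs=get_calibration("scene");print(proj(cs,s["position"]))
cv2.imwrite("pics/c4.png",np.vstack([cv2.resize(im[130:400,180:460],(560,300)),cv2.resize(b[100:250,150:430],(560,300),interpolation=cv2.INTER_CUBIC)]))
```

```text
[ 0.61621799 -0.02403261  0.15200253] 0.00662082276564404
[320.8810837  237.84217785] [array([321., 258.]), array([320., 290.]), array([320., 207.]), array([320., 231.])]
[268.5939151  157.47480002]
```

View pics/c4.png

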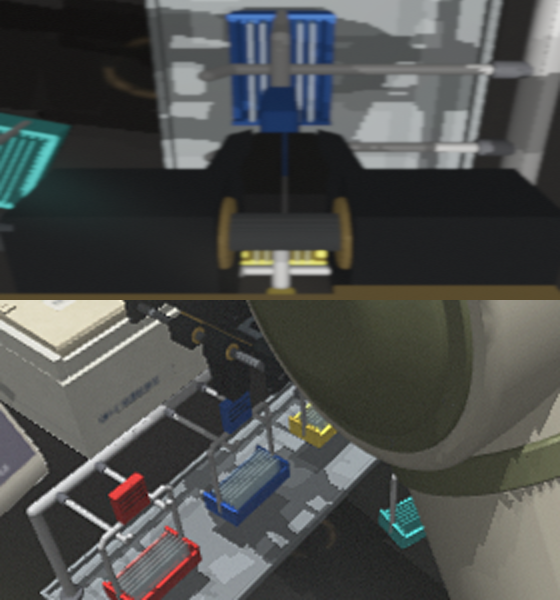

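The fingers shut without gripping, and their tips look higher than, or offset from, the tab. Checking at higher zoom with projected markers.

Run:
```python
from h import *
s=observe();p=s["position"];out=[]
for c,(u,v) in(("scene",(268,150)),("wrist",(320,250)),("top",(297,150))):
    im=camera(c);cal=get_calibration(c)
    r=cv2.resize(im[v-37:v+37,u-33:u+33],None,fx=4 if c!="scene" else 4,fy=4,interpolation=cv2.INTER_CUBIC)
    r=cv2.resize(im[v-50:v+50,u-33:u+33],(264,400),interpolation=cv2.INTER_CUBIC)
    r=cv2.convertScaleAbs(r,alpha=1.6,beta=30)
    for q,col in(((p[0],p[1],p[2]),(0,0,255)),((p[0],p[1],p[2]+.019),(0,255,0)),((p[0],p[1],p[2]+.064),(0,255,255))):
        w=(proj(cal,q)-[u-33,v-50])*4;cv2.circle(r,tuple(int(i) for i in w),3,col,-1)
    out.append(r)
cv2.imwrite("pics/c5.png",np.hstack(out))
```

```text
(no output)
```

View pics/c5.png

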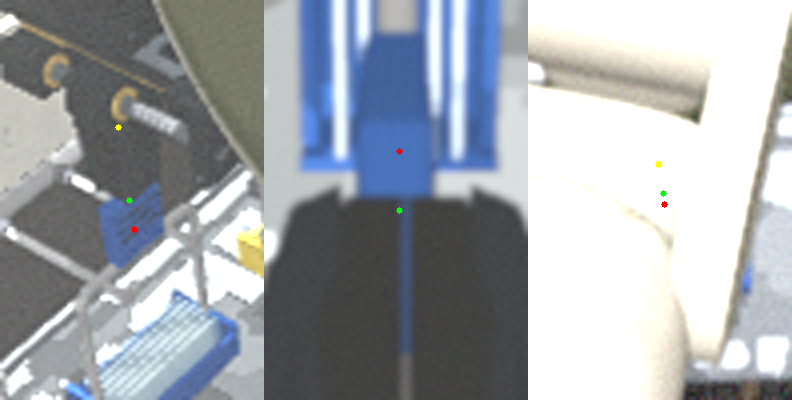

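Run:
```python
from h import *
cal=get_calibration("wrist");T=np.array(cal["extrinsics"]);p=observe()["position"]
print("cam",(-T[:3,:3].T@T[:3,3]).round(4),p.round(4))
for z in(.152,.171,.186,.2):
  for dy in(-.009,.009):
    q=np.array([.616,p[1]+dy,z]);print(z,dy,"depth",(T[:3,:3]@q+T[:3,3])[2].round(4),"row",proj(cal,q)[1].round(1))
for f in("w1","w2","w3"):
    im=cv2.imread(f"pics/{f}.png");g=im.max(2)
    for r in(244,250,256,262,270,280):print(f,r,"".join("#" if g[r,c:c+4].mean()<48 else "." for c in range(180,460,4)))
```

```text
cam [0.6169 0.0577 0.3305] [ 0.6162 -0.024   0.152 ]
0.152 -0.009 depth 0.1979 row 251.4
0.152 0.009 depth 0.1923 row 223.8
0.171 -0.009 depth 0.1799 row 267.2
0.171 0.009 depth 0.1743 row 237.3
0.186 -0.009 depth 0.1657 row 282.2
0.186 0.009 depth 0.16 row 250.1
0.2 -0.009 depth 0.1524 row 298.6
0.2 0.009 depth 0.1467 row 264.3
w1 244 ..............########################################................
w1 250 .......##.....###################################..###.......###......
w1 256 .....########.###################################...##....########....
w1 262 ....#########..###################################........##########..
w1 270 ......#######..#######################################....############
w1 280 ........######.########################.......#######.....############
w2 244 ......###########################........................###########..
w2 250 ....############################..##....############.....###########..
w2 256 ..###################################..#############.....##########...
w2 262 ..###################################################....###########..
w2 270 .#####################################################..##############
w2 280 ..####################################################################
w3 244 .........###########........................................###......#
w3 250 ........#############...............................####....###......#
w3 256 ........#############.............................########...........#
w3 262 ........#############.............................#########.........##
w3 270 .......##############.............................############......##
w3 280 .......##############.............................#############.....##
```

Finger spacing and rows both say the real tips sit ≈ 34 mm behind the reported TCP (tips ≈ 0.186, just above the tab top at 0.182). That explains the empty closure. I'll open, go about 22 mm lower in small steps, watch the force, and re-grip.

Run:
```python
import plant
print([n for n in dir(plant) if not n.startswith("__")], getattr(plant,"grasp_offset",None))
```

```text
['PlanningError', 'camera', 'finish_job', 'get_calibration', 'grasp_offset', 'observe', 'pinpoint', 'regions_of', 'spot_in'] 0.0187
```

send_rows(plan=[{"tx": 0, "ty": 0, "tz": 0, "roll": 0, "hand": 0.5}, {"tx": 0, "ty": 0, "tz": 0, "roll": 0, "hand": 0.5}, {"tx": 0, "ty": 0, "tz": 0, "roll": 0, "hand": 0.5}, {"tx": 0, "ty": 0, "tz": 0, "roll": 0, "hand": 0.5}, {"tx": 0, "ty": 0, "tz": 0, "roll": 0, "hand": 0.5}, {"tx": 0, "ty": 0, "tz": 0, "roll": 0, "hand": 0.5}, {"tx": 0, "ty": 0, "tz": 4, "roll": 0, "hand": 0.5}, {"tx": 0, "ty": 0, "tz": 4, "roll": 0, "hand": 0.5}, {"tx": 0, "ty": 0, "tz": 0, "roll": 0, "hand": 0.5}])

```text
time_s: 7.82
position: [0.6158, -0.0239, 0.1428]
tool_rot: [-3.14, -0.0, 1.571]
ft_force: [0.1, 0.9, -0.6]
finger_gap: 0.503
grip_force: 0.0
```

send_rows(plan=[{"tx": 0, "ty": 0, "tz": 4, "roll": 0, "hand": 0.5}, {"tx": 0, "ty": 0, "tz": 4, "roll": 0, "hand": 0.5}, {"tx": 0, "ty": 0, "tz": 4, "roll": 0, "hand": 0.5}, {"tx": 0, "ty": 0, "tz": 0, "roll": 0, "hand": 0.5}])

```text
time_s: 8.15
position: [0.6158, -0.024, 0.1309]
tool_rot: [-3.14, -0.0, 1.571]
ft_force: [-0.4, 0.0, -0.5]
finger_gap: 0.499
grip_force: 0.0
```

send_rows(plan=[{"tx": 0, "ty": 0, "tz": 0, "roll": 0, "hand": 0.8}, {"tx": 0, "ty": 0, "tz": 0, "roll": 0, "hand": 0.8}, {"tx": 0, "ty": 0, "tz": 0, "roll": 0, "hand": 0.85}, {"tx": 0, "ty": 0, "tz": 0, "roll": 0, "hand": 0.9}, {"tx": 0, "ty": 0, "tz": 0, "roll": 0, "hand": 0.95}, {"tx": 0, "ty": 0, "tz": 0, "roll": 0, "hand": 1}, {"tx": 0, "ty": 0, "tz": 0, "roll": 0, "hand": 1}, {"tx": 0, "ty": 0, "tz": 0, "roll": 0, "hand": 1}], force=20)

```text
time_s: 8.82
position: [0.6163, -0.0241, 0.1321]
tool_rot: [3.141, 0.0, 1.571]
ft_force: [0.3, 0.7, 1.0]
finger_gap: 0.115
grip_force: 20.0
```

send_rows(plan=[{"tx": 0, "ty": 0, "tz": -4, "roll": 0, "hand": 1}, {"tx": 0, "ty": 0, "tz": -8, "roll": 0, "hand": 1}, {"tx": 0, "ty": 0, "tz": -10, "roll": 0, "hand": 1}, {"tx": 0, "ty": 0, "tz": -8, "roll": 0, "hand": 1}, {"tx": 0, "ty": 0, "tz": -4, "roll": 0, "hand": 1}, {"tx": 0, "ty": 0, "tz": 0, "roll": 0, "hand": 1}, {"tx": 0, "ty": 0, "tz": 0, "roll": 0, "hand": 1}])

```text
time_s: 9.4
position: [0.6162, -0.024, 0.1662]
tool_rot: [3.141, 0.0, 1.571]
ft_force: [0.8, -0.7, -1.2]
finger_gap: 0.111
grip_force: 20.0
```

Run:
```python
from h import *
s=observe();print(s["position"],s["finger_gap"],s["ft_force"])
a=camera("scene");b=camera("wrist")
cv2.imwrite("pics/c6.png",np.hstack([cv2.resize(a[90:270,160:380],(440,360)),cv2.resize(b[:,180:480],(270,360))]))
```

```text
[ 0.61623343 -0.02401829  0.16616601] 0.11137584170162279 [ 0.8082421  -0.7238144  -1.17831309]
```

View pics/c6.png

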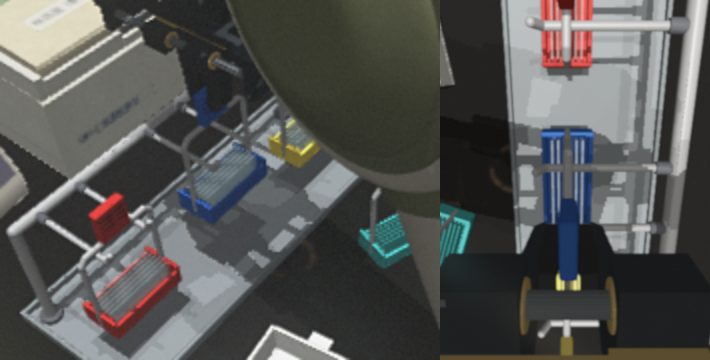

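send_rows(plan=[{"tx": 0, "ty": -8, "tz": 0, "roll": 0, "hand": 1}, {"tx": 0, "ty": -14, "tz": 0, "roll": 0, "hand": 1}, {"tx": 0, "ty": -18, "tz": 0, "roll": 0, "hand": 1}, {"tx": 0, "ty": -20, "tz": 0, "roll": 0, "hand": 1}, {"tx": 10, "ty": -20, "tz": 0, "roll": 0, "hand": 1}, {"tx": 20, "ty": -20, "tz": 0, "roll": 0, "hand": 1}, {"tx": 24, "ty": -20, "tz": 0, "roll": 0, "hand": 1}, {"tx": 24, "ty": -20, "tz": 0, "roll": 0, "hand": 1}, {"tx": 24, "ty": -20, "tz": 0, "roll": 0, "hand": 1}, {"tx": 22, "ty": -15, "tz": 0, "roll": 0, "hand": 1}, {"tx": 15, "ty": -10, "tz": 0, "roll": 0, "hand": 1}, {"tx": 7, "ty": 0, "tz": 0, "roll": 0, "hand": 1}])

```text
time_s: 10.5
position: [0.4295, 0.1236, 0.166]
tool_rot: [-3.141, -0.0, 1.573]
ft_force: [0.7, -1.2, -1.5]
finger_gap: 0.108
grip_force: 20.0
```

send_rows(plan=[{"tx": 0, "ty": 0, "tz": 0, "roll": -0.03, "hand": 1}, {"tx": 0, "ty": 0, "tz": 0, "roll": -0.05, "hand": 1}, {"tx": 0, "ty": 0, "tz": 0, "roll": -0.03, "hand": 1}, {"tx": 0, "ty": 0, "tz": 0, "roll": 0, "hand": 1}, {"tx": 0, "ty": 0, "tz": 0, "roll": 0, "hand": 1}, {"tx": 0, "ty": 0, "tz": 0, "roll": 0, "hand": 1}])

```text
time_s: 11.0
position: [0.4315, 0.1217, 0.1659]
tool_rot: [-3.141, 0.0, 1.679]
ft_force: [-0.1, 0.3, -1.7]
finger_gap: 0.113
grip_force: 20.0
```

Run:
```python
from h import *
s=observe();print({k:np.round(s[k],4).tolist() for k in("time_s","position","tool_rot","ft_force","finger_gap")})
a=camera("scene");b=camera("wrist")
ca,cb=get_calibration("scene"),get_calibration("wrist")
zr=s["position"][2]-.087;x,y=s["position"][:2]
print("blue px pred scene",proj(ca,(x,y,zr)),"dish",proj(ca,(.431,.122,.004)))
for im,cal in((a,ca),(b,cb)):
    for h,col in((hullpoly(cal,boxpts(.431,.122,.11,0,.1,.142,.04,.0401)),(0,0,255)),(hullpoly(cal,boxpts(x,y,.11,0,.044,.088,zr,zr+.0001)),(0,255,255))):
        cv2.polylines(im,[np.round(h).astype(int)],True,col,1)
cv2.imwrite("pics/c7.png",np.hstack([cv2.resize(a[150:370,210:390],(450,550),interpolation=cv2.INTER_CUBIC),cv2.resize(b[30:330,220:420],(350,550))]))
```

```text
{'time_s': 11.0, 'position': [0.4315, 0.1217, 0.1659], 'tool_rot': [-3.1414, 0.0, 1.6794], 'ft_force': [-0.1066, 0.2655, -1.7157], 'finger_gap': 0.1127}
blue px pred scene [298.16510068 278.74445583] dish [300.65190192 299.61494798]
```

View pics/c7.png

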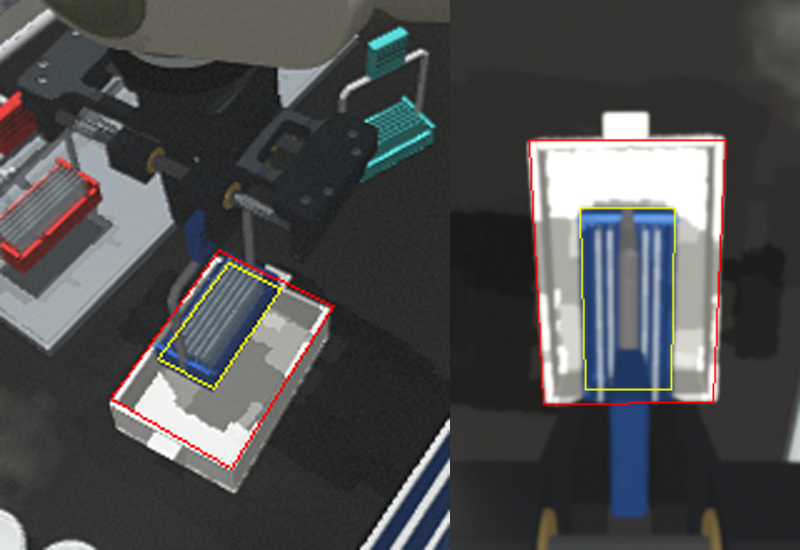

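The rack hangs straight and the dish outline fits; the rack is centred over the dish and parallel to it. Lowering.

send_rows(plan=[{"tx": 0, "ty": 0, "tz": 6, "roll": 0, "hand": 1}, {"tx": 0, "ty": 0, "tz": 10, "roll": 0, "hand": 1}, {"tx": 0, "ty": 0, "tz": 12, "roll": 0, "hand": 1}, {"tx": 0, "ty": 0, "tz": 12, "roll": 0, "hand": 1}, {"tx": 0, "ty": 0, "tz": 10, "roll": 0, "hand": 1}, {"tx": 0, "ty": 0, "tz": 8, "roll": 0, "hand": 1}, {"tx": 0, "ty": 0, "tz": 6, "roll": 0, "hand": 1}, {"tx": 0, "ty": 0, "tz": 3, "roll": 0, "hand": 1}, {"tx": 0, "ty": 0, "tz": 2, "roll": 0, "hand": 1}, {"tx": 0, "ty": 0, "tz": 0, "roll": 0, "hand": 1}, {"tx": 0, "ty": 0, "tz": 0, "roll": 0, "hand": 1}])

```text
time_s: 12.02
position: [0.4315, 0.122, 0.0973]
tool_rot: [3.141, 0.0, 1.681]
ft_force: [-0.4, 0.6, -0.9]
finger_gap: 0.111
grip_force: 20.0
```

send_rows(plan=[{"tx": 0, "ty": 0, "tz": 1, "roll": 0, "hand": 1}, {"tx": 0, "ty": 0, "tz": 1, "roll": 0, "hand": 1}, {"tx": 0, "ty": 0, "tz": 0, "roll": 0, "hand": 1}, {"tx": 0, "ty": 0, "tz": 0, "roll": 0, "hand": 1}])

```text
time_s: 12.35
position: [0.4313, 0.122, 0.0951]
tool_rot: [3.141, 0.0, 1.681]
ft_force: [-0.9, 0.6, -1.0]
finger_gap: 0.113
grip_force: 20.0
```

send_rows(plan=[{"tx": 0, "ty": 0, "tz": 1, "roll": 0, "hand": 1}, {"tx": 0, "ty": 0, "tz": 1, "roll": 0, "hand": 1}, {"tx": 0, "ty": 0, "tz": 0, "roll": 0, "hand": 1}, {"tx": 0, "ty": 0, "tz": 0, "roll": 0, "hand": 1}])

```text
time_s: 12.68
position: [0.4312, 0.122, 0.093]
tool_rot: [-3.141, -0.0, 1.681]
ft_force: [-0.7, -0.3, -1.2]
finger_gap: 0.11
grip_force: 20.0
```

send_rows(plan=[{"tx": 0, "ty": 0, "tz": 1, "roll": 0, "hand": 1}, {"tx": 0, "ty": 0, "tz": 0, "roll": 0, "hand": 1}, {"tx": 0, "ty": 0, "tz": 0, "roll": 0, "hand": 1}])

```text
time_s: 12.93
position: [0.4312, 0.122, 0.092]
tool_rot: [-3.141, -0.0, 1.681]
ft_force: [-0.7, 0.0, -0.5]
finger_gap: 0.111
grip_force: 20.0
```

send_rows(plan=[{"tx": 0, "ty": 0, "tz": 1, "roll": 0, "hand": 1}, {"tx": 0, "ty": 0, "tz": 0, "roll": 0, "hand": 1}, {"tx": 0, "ty": 0, "tz": 0, "roll": 0, "hand": 1}])

```text
time_s: 13.18
position: [0.4314, 0.122, 0.0915]
tool_rot: [3.141, 0.0, 1.681]
ft_force: [-1.5, -0.1, 5.9]
finger_gap: 0.112
grip_force: 20.0
```

Contact with the floor (Fz ≈ 6 N). Backing off 0.5 mm, releasing, then rising.

send_rows(plan=[{"tx": 0, "ty": 0, "tz": -0.5, "roll": 0, "hand": 1}, {"tx": 0, "ty": 0, "tz": 0, "roll": 0, "hand": 1}, {"tx": 0, "ty": 0, "tz": 0, "roll": 0, "hand": 0.8}, {"tx": 0, "ty": 0, "tz": 0, "roll": 0, "hand": 0.7}, {"tx": 0, "ty": 0, "tz": 0, "roll": 0, "hand": 0.6}, {"tx": 0, "ty": 0, "tz": 0, "roll": 0, "hand": 0.5}, {"tx": 0, "ty": 0, "tz": 0, "roll": 0, "hand": 0.5}, {"tx": 0, "ty": 0, "tz": 0, "roll": 0, "hand": 0.5}])

```text
time_s: 13.85
position: [0.4313, 0.122, 0.0915]
tool_rot: [3.142, -0.0, 1.681]
ft_force: [0.3, 0.1, 0.2]
finger_gap: 0.501
grip_force: 0.0
```

send_rows(plan=[{"tx": 0, "ty": 0, "tz": -5, "roll": 0, "hand": 0.5}, {"tx": 0, "ty": 0, "tz": -10, "roll": 0, "hand": 0.5}, {"tx": 0, "ty": 0, "tz": -15, "roll": 0, "hand": 0.5}, {"tx": 0, "ty": 0, "tz": -20, "roll": 0, "hand": 0.5}, {"tx": 0, "ty": 0, "tz": -25, "roll": 0, "hand": 0.5}, {"tx": 0, "ty": 0, "tz": -25, "roll": 0, "hand": 0.5}, {"tx": 0, "ty": 0, "tz": -25, "roll": 0, "hand": 0.5}, {"tx": 0, "ty": 0, "tz": -15, "roll": 0, "hand": 0.5}, {"tx": 0, "ty": 0, "tz": 0, "roll": 0, "hand": 0.5}, {"tx": 0, "ty": 0, "tz": 0, "roll": 0, "hand": 0.5}])

```text
time_s: 14.68
position: [0.4312, 0.122, 0.2315]
tool_rot: [3.141, 0.0, 1.681]
ft_force: [-1.0, -0.4, -0.1]
finger_gap: 0.503
grip_force: 0.0
```

Run:
```python
from h import *
s=observe();print({k:np.round(s[k],4).tolist() for k in("time_s","position","ft_force","finger_gap")})
for c in("scene","wrist"):
    im=camera(c);cal=get_calibration(c);cv2.imwrite(f"pics/f_{c}.png",im)
    for n in("blue_rack","red_rack","yellow_rack"):
        for d in pinpoint(c,n)[:3]:
            p=np.array(d["point"])*[640,400];print(c,n,round(d["confidence"],2),p.round(),at_z(cal,p,.004 if n[0]=="b" else .045).round(3))
cal=get_calibration("scene");im=cv2.imread("pics/f_scene.png")
h=cv2.cvtColor(im,cv2.COLOR_BGR2HSV);m=(h[...,0]>108)&(h[...,0]<128)&(h[...,1]>130)&(h[...,2]>60)
k=np.zeros_like(m);k[190:345,240:350]=1;ys,xs=np.where(m&k);print("blue mask",len(xs),xs.min(),xs.max(),ys.min(),ys.max())
for z in(.004,.105,.141):print(z,[proj(cal,q).round().tolist() for q in boxpts(.431,.122,.11,0,.044 if z<.01 else .01,.088 if z<.01 else .034,z,z)[::2]])
a=camera("scene")
```

```text
{'time_s': 14.6833, 'position': [0.4312, 0.122, 0.2315], 'ft_force': [-0.9851, -0.4335, -0.1382], 'finger_gap': 0.503}
scene blue_rack 0.92 [298. 305.] [0.428 0.132 0.004]
scene blue_rack 0.73 [418. 198.] [ 0.375 -0.23   0.004]
scene blue_rack 0.72 [363. 210.] [ 0.454 -0.127  0.004]
scene red_rack 0.64 [228. 238.] [0.614 0.116 0.045]
scene yellow_rack 0.71 [315. 161.] [ 0.608 -0.158  0.045]
wrist blue_rack 0.95 [269. 382.] [ 0.385 -0.24   0.004]
wrist blue_rack 0.88 [324. 330.] [ 0.462 -0.131  0.004]
wrist blue_rack 0.56 [323. 162.] [0.432 0.122 0.004]
wrist red_rack 0.66 [480. 193.] [0.617 0.114 0.045]
blue mask 445 277 321 254 324
0.004 [[323.0, 287.0], [298.0, 325.0], [303.0, 277.0], [278.0, 313.0]]
0.105 [[305.0, 265.0], [294.0, 280.0], [300.0, 262.0], [289.0, 277.0]]
0.141 [[304.0, 253.0], [293.0, 268.0], [299.0, 250.0], [288.0, 266.0]]
```

The blue mask (cols 277–321, rows 254–324) matches an upright rack on the dish floor. Red and yellow are where they started.

```bash
python3 -c "
from plant import *
print(finish_job())"
```

```text
the job is handed in; nothing more can be done
None
```

The blue rack is off its hook and, by the last camera check, upright and flat in the white dish and released; red and yellow still hang where they were, and the job was handed in at about 15 s of the 35 s.

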